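# Pass a rack of cut bottle rings through the gated chute

## Robot

A 6-joint arm with a two-finger parallel gripper is mounted at the origin on the work surface. World frame = base frame: x ahead of the robot, y to its left, z up, the work surface at z = 0. Lengths are in m, angles in rad, forces in N, time in s.
With the tool pointing down it reaches from about 0.25 to 0.8 m from the base axis. Payload 3.9 kg.
Tool frame: the origin (TCP) lies between the finger pads; the fingertips stand 17 mm ahead of it and the grasp point (between the pads) lies 2 mm behind it; z points along the fingers, y is the line along which they close (so a half turn about z gives the same grasp; the last joint's range is limited). The gripper opens to 85 mm and grips with 20 to 120 N. Pads are 22 mm wide; open, the fingers measure 114 mm over their backs; the gripper's body (76 mm by 85 mm) begins 54 mm behind the grasp point. The pads swing forward as they close: fully open they stand 13 mm farther back than shut.
Start: joints at [-1.321, 0.26, -0.138, 1.173, 0, 1.571], TCP at [0.13, -0.509, 0.223] pointing down, gripper open.
Joint ranges: [-2.78, 2.78], [-0.83, 1.72], [-1.28, 1.37], [-1.9, 2.12], [-1.57, 1.48], [-3.14, 3.14]. Speed limits (rad/s): [2.57, 2.57, 3.14, 3.14, 3.14, 3.14].

## Interface

Orientations are given as a unit quaternion [w, x, y, z].
In Python, from station import bot gives the robot as it stands. The module is installed in compiled form; this text tells all that it offers.
- The arm moves only by the tool arm_command, never from a script. Its argument "deltas" is a list of rows, each an object of numbers: "dx", "dy", "dz": the shift along the tool's x, y, z in mm; "spin": the turn about the tool's z in degrees. A call has 1 to 5 rows; each row is the pose to reach, as a shift and turn from the pose commanded when the call began, along the tool's axes at that moment; what a row does not reach only later rows make up. A row lasts 1/8 s, in which the tool goes at most 62.5 mm and 10.7 degrees, less where a joint would pass 70% of its speed; a pose out of reach is approached as far as the arm can. A call with a gripper value outside its range is refused whole. "jaw" is the closure in counts, from 0 (fully open) to 255 (shut), set as the call begins (left out, the last holds). The fingers move at their own pace and stop on an object; "squeeze" is the grip in N (left out, the last holds). Time passes only in rows, so rows that repeat a pose let the fingers close. It gives the time, the measured TCP pose, the force, the opening and the grip force at its end, in the units of the state.
- bot.read_state(): the state, without advancing time (a new reading comes with each control period).
- bot.read_camera(name): name is "side" or "top"; returns a dict with "img" (384x512x3 uint8, red, green, blue), "fx", "fy", "cx", "cy" (pixels), "D" ([k1, k2, p1, p2, k3] as OpenCV has them; the pictures are not rectified), "extrinsics" (4x4, takes a point from world to camera coordinates). Camera axes: x right, y up, looking along -z (the intrinsics and any distortion apply to the point x, -y, -z); pixel columns grow to the right and rows downward; lengths in m; the calibration is good to about 2 mm. A picture is of the moment at which its call begins. There is no depth.
- bot.job_done(): hands the job in; it is judged then, once.
The state is a dict: "t": time; "joint_positions": joint angles; "qvel": joint speeds; "joint_torque": joint torques, N m; "position": TCP position; "tcp_rot": TCP orientation; "ft_force": force on the tool from outside, world axes, zero at the start; "ft_torque": the same for the moment, N m; "width": finger opening in m; "grip_force": force on a finger pad.
Only numpy, scipy, OpenCV 4.12 (cv2) and the standard library are available. Lean on these libraries where they do the work, as an engineer would, in place of code of your own. Each camera call takes 0.05 s, during which the arm holds its last target. There are 200 camera calls.

## Task

Press the yellow treadle beside the chute down with one fingertip so that the red hinged gate sinks below the chute floor, and, keeping it down, push the wooden rack of glass rings along the chute with the other finger until the whole rack is past the gate; then let go so that the gate springs up behind it. The gate must never touch the rack (neither bumped nor let up under it), the rack slides along the floor and is never lifted, and everything else stays where it stands.

Things in the scene. Friction and masses are not known exactly. Their poses are not given: they have to be found in the camera images.
- chute: Fixed aluminium chute, blue walls; place and yaw vary. Origin on the table below the middle of the gate line; x = the rack's travel direction, y = towards the treadle, z up. Floor top 52 mm above the table, from x = -215 mm (open end) to the end stop at x = 145 mm. Inside width 60 mm; walls at y = 30 to 34 mm either side, tops 67 mm above the table. Hinge blocks 56 mm high at y = -150 mm.
- gate (a joint): Hinge of gate and treadle, one rigid sprung part on a shaft along the chute. 0 rad = gate fully up (rest), grows as the treadle is pressed, stop at 0.185. Above 0.15 (treadle's middle under 70 mm above the table) the red flap is wholly below the chute floor. It springs back by itself; about 3 N on the treadle starts it, about 5 N holds it fully down.
- flap (a point): The red gate flap, 40 mm wide across the chute, 5 mm thick along it; this point is the middle of its top edge. At rest it stands 18 mm above the chute floor through a slot at chute x = 0 and blocks the rack.
- treadle (a point): Yellow treadle plate, black ribs, 36 mm wide, 245 mm long (along the chute, from chute x = -200 to 45 mm: a fingertip can slide along it). Point: centre of its top. At rest chute y = 62 mm, 102 mm above the table, sloping 10 degrees, outer edge higher; fully pressed level, y = 69 mm, 61 mm above the table, so a fingertip at its height in the chute is 9 mm over the floor.
- rack: Loose wooden rack, 96 mm long (its x, the travel direction), 52 mm wide, end plates 40 mm high; three fixed glass rings (amber, green, blue) rise to 48 mm. About 0.3 kg. Origin at the centre of its underside. It starts on the chute floor before the gate, its nose 15 to 60 mm short of the gate line.
- rack_tail (a point): Middle of the outer face of the rack's rear end plate, 15 mm above the rack's underside: where to push (48 mm behind the rack's origin).
- blue_bottle: Bystander, leave alone: dark blue glass bottle, 72 mm wide, 190 mm tall. Origin at the centre of its underside.
- spray_a: Bystander, leave alone: green and white spray can, 52 mm wide, 150 mm tall. Origin at the centre of its underside.
- spray_b: Bystander, leave alone: another such spray can. Origin at the centre of its underside.
- jar: Bystander, leave alone: amber jar with a brass lid, 60 mm wide, 70 mm tall, beside the chute on the hinge side. Origin at the centre of its underside.
- brush: Bystander, leave alone: brush, 150 mm long, lying flat. Origin at the centre of its underside.
- mug: Bystander, leave alone: white mug, 76 mm wide, 85 mm tall. Origin at the centre of its underside.
- offcut: Bystander, leave alone: green cut bottle end (open cup), 48 mm wide, 50 mm tall, near the chute's far end on the hinge side. Origin at the centre of its underside.

How it is judged:
By the outcome, as a careful person would: the job done as asked, in the order asked, and still so for the second after the job is handed in, with the robot touching nothing.
It also fails if it takes over 40 s, if anything falls off the work surface, if the arm or the gripper's body presses on something with over 40 N, if the wrist force passes 120 N, or if a joint passes its speed limit or range.

## Working session

There is one attempt and no reset: what is moved stays moved. The work goes in short steps, Python scripts to look and compute and a tool call to move; the robot and the scene stay as the last step left them, time stands still between calls to the robot, and variables do not carry over. Pictures are saved under pics/ and viewed, at most 11 in all, crops included, and the job is handed in when it is done.

Besides the shell and the picture viewer there is one more tool, called after "Call:" by a JSON object that holds its "fn" and its "kwargs", one argument or row to a line. arm_command: Moves the arm, as the interface text tells. Its arguments: {"type":"object","properties":{"deltas":{"type":"array","items":{"type":"object","properties":{"dx":{"type":"number"},"dy":{"type":"number"},"dz":{"type":"number"},"spin":{"type":"number"}}}},"jaw":{"type":"number"},"squeeze":{"type":"number"}},"required":["deltas"]}

```bash
mkdir -p pics
python3 - <<'E'
from station import bot
import cv2,numpy as np
s=bot.read_state();print({k:np.round(v,3) for k,v in s.items()})
for n in("top","side"):
    c=bot.read_camera(n);cv2.imwrite(f"pics/{n}0.png",c["img"][:,:,::-1]);print(n,c["fx"],c["fy"],c["cx"],c["cy"],c["D"]);print(np.round(c["extrinsics"],4))
E
```

```text
{'t': np.float64(0.0), 'joint_positions': array([-1.321,  0.261, -0.139,  1.173, -0.   ,  1.571]), 'qvel': array([ 0.001, -0.002,  0.   ,  0.002, -0.   ,  0.001]), 'joint_torque': array([-2.0000e-03, -4.0567e+01,  2.5393e+01,  1.9000e-02, -0.0000e+00,
       -0.0000e+00]), 'position': array([ 0.13 , -0.508,  0.222]), 'tcp_rot': array([-0.001,  0.992,  0.125, -0.   ]), 'ft_force': array([-0.328, -0.15 ,  0.281]), 'ft_torque': array([-0.008, -0.001,  0.003]), 'grip_force': np.float64(0.0), 'width': np.float64(0.086)}
top 463.702404858832 463.702404858832 256.7321551158767 190.60384625876992 [-0.15016705  0.          0.          0.          0.        ]
[[-0.0209 -0.9997 -0.0084  0.0114]
 [ 0.9887 -0.0219  0.1483 -0.5318]
 [-0.1485 -0.0052  0.9889 -1.4119]
 [ 0.      0.      0.      1.    ]]
side 441.0093873572885 441.0093873572885 252.30815631398397 197.47962593647003 [-0.11451319  0.          0.          0.          0.        ]
[[-0.8816 -0.4719 -0.0044  0.4726]
 [ 0.36   -0.6786  0.6403 -0.2636]
 [-0.3052  0.5629  0.7681 -1.1183]
 [ 0.      0.      0.      1.    ]]
```

View pics/top0.png

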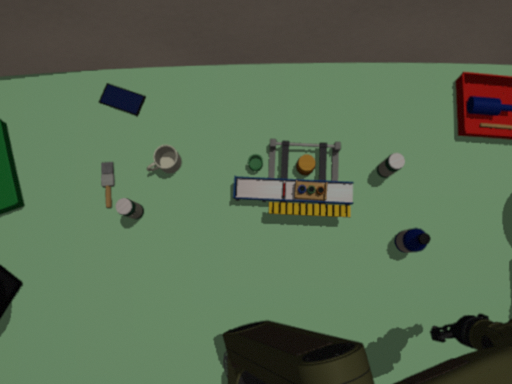

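View pics/side0.png

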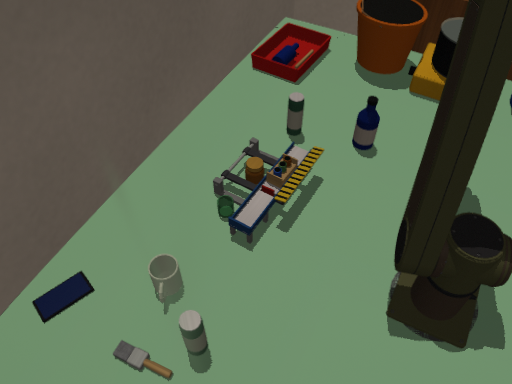

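The top view shows the chute horizontally at rows 178–203, cols 235–353, with the red gate near (284,190) and the rack at cols 295–327. The treadle is at rows 203–216, and the gripper is at (455,330). The side view shows the same layout, with the gate near (268,190). Travel is world +y and the treadle is on the robot's side. Next I'll measure.

```bash
cat > h.py <<'E'
import cv2,numpy as np
def rays(c,uv):
    K=np.array([[c["fx"],0,c["cx"]],[0,c["fy"],c["cy"]],[0,0,1]])
    p=cv2.undistortPoints(np.array(uv,float).reshape(-1,1,2),K,np.array(c["D"])).reshape(-1,2)
    E=np.array(c["extrinsics"]);R,t=E[:3,:3],E[:3,3]
    d=np.c_[p[:,0],-p[:,1],-np.ones(len(p))]@R
    return -R.T@t,d
def on_z(c,uv,z):
    o,d=rays(c,uv);return o+d*((z-o[2])/d[:,2])[:,None]
def proj(c,P):
    E=np.array(c["extrinsics"]);q=np.atleast_2d(P)@E[:3,:3].T+E[:3,3]
    K=np.array([[c["fx"],0,c["cx"]],[0,c["fy"],c["cy"]],[0,0,1]])
    return cv2.projectPoints(q*[1,-1,-1],np.zeros(3),np.zeros(3),K,np.array(c["D"]))[0].reshape(-1,2)
E
python3 - <<'E'
from station import bot
from h import *
c=bot.read_camera("top");im=c["img"];hsv=cv2.cvtColor(im,cv2.COLOR_RGB2HSV)
cv2.imwrite("pics/topc.png",cv2.resize(im[130:225,225:365,::-1],None,fx=5.5,fy=5.5,interpolation=cv2.INTER_CUBIC))
roi=np.zeros(im.shape[:2],np.uint8);roi[130:225,225:365]=1
def mask(lo,hi):return cv2.inRange(hsv,np.array(lo),np.array(hi))*roi
for n,lo,hi,z in(("blue",(105,120,40),(125,255,255),.067),("yellow",(22,150,120),(32,255,255),.102),("red",(0,150,60),(6,255,255),.065)):
    m=mask(lo,hi);p=np.argwhere(m)[:,::-1]
    print(n,len(p),p.min(0),p.max(0))
    r=cv2.minAreaRect(p.astype(np.float32));print(r);b=cv2.boxPoints(r);print(np.round(on_z(c,b,z),4))
E
```

```text
blue 179 [234 177] [350 203]
((292.2029113769531, 189.63734436035156), (116.7110366821289, 22.301471710205078), 2.6630008220672607)
[[ 0.5063  0.0718  0.067 ]
 [ 0.5757  0.0677  0.067 ]
 [ 0.5508 -0.2926  0.067 ]
 [ 0.4815 -0.2858  0.067 ]]
yellow 525 [269 202] [349 216]
((309.0206298828125, 209.04638671875), (80.50778198242188, 10.897838592529297), 2.6025619506835938)
[[ 0.4555 -0.0342  0.102 ]
 [ 0.4881 -0.0365  0.102 ]
 [ 0.4716 -0.2771  0.102 ]
 [ 0.4389 -0.274   0.102 ]]
red 21 [283 184] [284 195]
((283.5, 189.5), (11.0, 1.0), 90.0)
[[ 0.5469 -0.0816  0.065 ]
 [ 0.5469 -0.0847  0.065 ]
 [ 0.5127 -0.0837  0.065 ]
 [ 0.5127 -0.0806  0.065 ]]
```

View pics/topc.png

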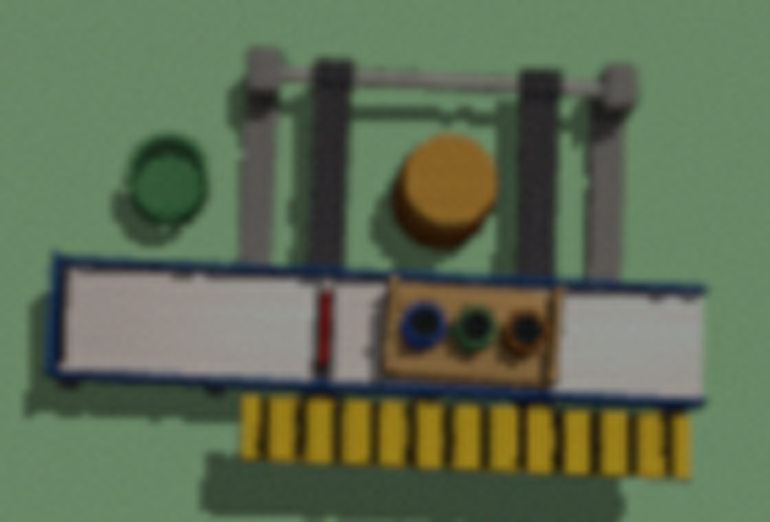

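The crop shows the chute's wall corners at (55,253), (48,377), (706,290) and (705,403). The gate is at (324,332), the rack runs from x≈383 to 560, and the treadle corners are at (240,393) and (690,478). I'll turn these into poses.

Run:
```python
from station import bot
from h import *
c=bot.read_camera("top")
f=lambda l,z:on_z(c,np.array(l)/5.5+[225,130]-.4,z)[:,:2]
w=f([(55,255),(49,375),(706,288),(705,403)],.067);print("walls",w.round(4))
L=(w[0]+w[1])/2;R=(w[2]+w[3])/2;ex=(L-R)/np.linalg.norm(L-R);ey=np.array([-ex[1],ex[0]])
print("len",np.linalg.norm(L-R),"yaw",np.degrees(np.arctan2(ex[1],ex[0])),"ex",ex)
o=(L+R)/2+ .033*0*ex
# open end at -215
O=R+.215*ex;print("O from open end",O,"from left outer(149)",L-.149*ex)
g=f([(325,291),(323,365)],.070);print("gate",g,"x",(g-O)@ex,"y",(g-O)@ey)
r=f([(388,280),(380,380),(561,290),(555,385)],.092);print("rack x",(r-O)@ex,"y",(r-O)@ey)
t=f([(240,393),(243,460),(690,412),(688,478)],.102);print("treadle x",(t-O)@ex,"y",(t-O)@ey)
s=bot.read_state();q=s["tcp_rot"]
# target: tool y along -ey/ey
w_,x,y,z=q;ty=np.array([2*(x*y-w_*z),1-2*(x*x+z*z)]);print("tool y",ty)
```

```text
walls [[ 0.5751  0.0671]
 [ 0.5072  0.0714]
 [ 0.5483 -0.2985]
 [ 0.4832 -0.2946]]
len 0.3667325746780249 yaw 86.02957073612802 ex [0.06924161 0.99759992]
O from open end [ 0.53063448 -0.08208507] from left outer(149) [ 0.53082368 -0.07935905]
gate [[ 0.55072393 -0.08359499]
 [ 0.50903594 -0.08124824]] x [-0.00011527 -0.0006607 ] y [-0.02014579  0.02160464]
rack x [-0.03360792 -0.03123046 -0.12925883 -0.1273306 ] y [-0.02418255  0.03150491 -0.02315297  0.02978266]
treadle x [ 0.04508948  0.04182747 -0.20031167 -0.19997606] y [0.04354131 0.07994149 0.04254981 0.07866581]
tool y [ 0.24719195 -0.96896585]
```

Call:
{"fn": "arm_command", "kwargs": {
  "deltas": [
    {"dz": -50},
    {"dx": 40,"dy": -17,"dz": -75,"spin": -8},
    {"dx": 82,"dy": -35,"dz": -75,"spin": -16},
    {"dx": 124,"dy": -53,"dz": -75,"spin": -24},
    {"dx": 165,"dy": -71,"dz": -75,"spin": -32}
  ],
  "jaw": 87,
  "squeeze": 40
}}

```text
$.deltas[0]: bad value
```

```bash
cat > t.py <<'E'
from station import bot
from scipy.spatial.transform import Rotation as Ro
import numpy as np,sys
O=np.array([.5305,-.0815]);yaw=np.radians(86.0);ex=np.array([np.cos(yaw),np.sin(yaw)]);ey=np.array([-ex[1],ex[0]])
def rep(tx,ty):
    s=bot.read_state();q=s["tcp_rot"];R=Ro.from_quat([q[1],q[2],q[3],q[0]]).as_matrix();p=s["position"]
    T=O+tx*ex+ty*ey;d=np.r_[T-p[:2],0]
    a=np.degrees(np.arctan2(R[1,1],R[0,1]));b=np.degrees(np.arctan2(-ey[1],-ey[0]))
    print("t",s["t"],"chute xy",(p[:2]-O)@ex,(p[:2]-O)@ey,"z",p[2],"w",s["width"],"F",s["ft_force"].round(2));print("move tool mm",(d@R*1000).round(1),"spin",round(a-b,2),"tilt",R[:,2].round(4),"q6",s["joint_positions"][5])
if __name__=="__main__":rep(*map(float,sys.argv[1:]))
E
python3 t.py -.155 .034
```

```text
t 0.2 chute xy -0.4537313686224335 0.3700611790423594 z 0.22279661512117832 w 0.08556367889822034 F [-0.26 -0.76  0.12]
move tool mm [ 4.129e+02 -1.780e+02  2.000e-01] spin -71.69 tilt [-3.0e-04  1.1e-03 -1.0e+00] q6 1.5708259009198027
```

All four keys are evidently required in each row.

Call:
{"fn": "arm_command", "kwargs": {
  "deltas": [
    {"dx": 0,"dy": 0,"dz": -50,"spin": 0},
    {"dx": 40,"dy": -17,"dz": -75,"spin": -8},
    {"dx": 82,"dy": -35,"dz": -75,"spin": -16},
    {"dx": 124,"dy": -53,"dz": -75,"spin": -24},
    {"dx": 165,"dy": -71,"dz": -75,"spin": -32}
  ],
  "jaw": 87,
  "squeeze": 40
}}

```text
t: 0.82
position: [0.2731, -0.3981, 0.2983]
tcp_rot: [0.0, 0.919, 0.395, 0.0]
ft_force: [0.5, -1.1, 0.9]
width: 0.0564
grip_force: 0.0
```

```bash
python3 t.py -.155 .034
```

```text
t 0.825 chute xy -0.33380341936856456 0.23472458194072063 z 0.29826532323268173 w 0.0564290331195198 F [ 0.5  -1.07  0.92]
move tool mm [265.6  41.4   0. ] spin -39.44 tilt [ 1.e-04 -0.e+00 -1.e+00] q6 1.3592980453543648
```

Call:
{"fn": "arm_command", "kwargs": {
  "deltas": [
    {"dx": 55,"dy": 8,"dz": 0,"spin": -8},
    {"dx": 110,"dy": 16,"dz": 0,"spin": -16},
    {"dx": 165,"dy": 25,"dz": 0,"spin": -24},
    {"dx": 220,"dy": 34,"dz": 0,"spin": -32},
    {"dx": 265,"dy": 41,"dz": 0,"spin": -39.5}
  ]
}}

```text
t: 1.45
position: [0.4863, -0.2342, 0.2981]
tcp_rot: [-0.0, 0.731, 0.683, -0.0]
ft_force: [0.3, -2.2, -0.0]
width: 0.0565
grip_force: 0.0
```

Call:
{"fn": "arm_command", "kwargs": {
  "deltas": [
    {"dx": 0,"dy": 0,"dz": 40,"spin": 0},
    {"dx": 0,"dy": 0,"dz": 80,"spin": 0},
    {"dx": 0,"dy": 0,"dz": 120,"spin": 0},
    {"dx": 0,"dy": 0,"dz": 150,"spin": 0},
    {"dx": 0,"dy": 0,"dz": 150,"spin": 0}
  ]
}}

```text
t: 2.08
position: [0.4825, -0.2347, 0.1459]
tcp_rot: [-0.003, 0.732, 0.681, -0.001]
ft_force: [-0.5, 0.6, 1.2]
width: 0.0561
grip_force: 0.0
```

```bash
python3 t.py -.155 .034
python3 - <<'E'
from station import bot
from h import *
a=bot.read_camera("top")["img"][150:230,240:370,::-1];b=bot.read_camera("side")["img"][120:240,200:340,::-1]
a=cv2.resize(a,(780,480),interpolation=cv2.INTER_CUBIC);cv2.imwrite("pics/a1.png",a);cv2.imwrite("pics/b1.png",cv2.resize(b,(700,600),interpolation=cv2.INTER_CUBIC))
E
```

```text
t 2.075 chute xy -0.15614806259906625 0.037175080905226504 z 0.1458707914749788 w 0.05605642184765307 F [-0.47  0.64  1.16]
move tool mm [ 1.2  3.2 -0. ] spin -0.19 tilt [-0.0056  0.0027 -1.    ] q6 1.1912286611885479
```

View pics/b1.png

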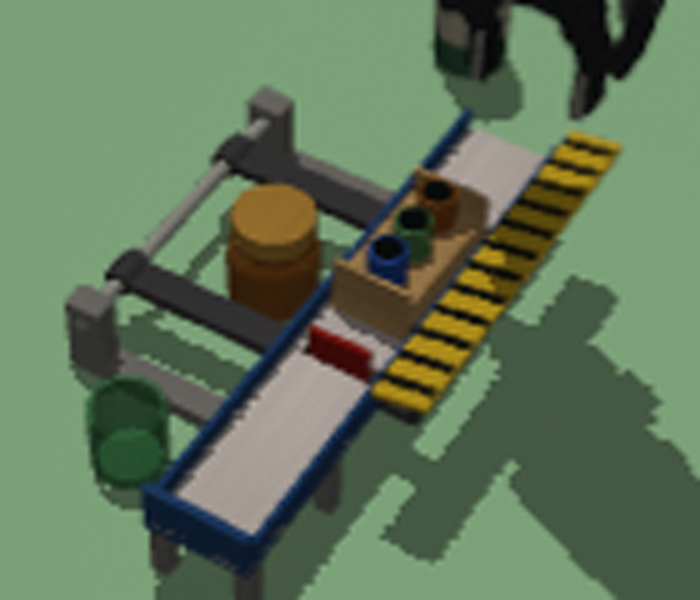

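The side crop shows the gripper above the rear of the chute, treadle finger tip at about (583,115) and the other finger at about (490,75). The gate is still up and the rack is untouched. Next I'll work out the fingertip height.

```bash
python3 t.py -.155 .034
python3 - <<'E'
from station import bot
from h import *
from t import O,ex,ey
c=bot.read_camera("side")
for x in(-.166,-.156,-.145):
  for z in(.12,.13,.14):
    P=np.r_[O+x*ex+.069*ey,z];Q=np.r_[O+x*ex+.0*ey,z]
    print(x,z,[((proj(c,A)[0]-[200,120])*5).round() for A in(P,Q)])
E
```

```text
t 2.175 chute xy -0.15723332484490066 0.03453765102128132 z 0.14892546053150596 w 0.056267691559923935 F [ 1.02 -0.18 -0.07]
move tool mm [ 2.2  0.5 -0. ] spin -0.19 tilt [ 3.e-04 -1.e-04 -1.e+00] q6 1.1911877584586126
-0.166 0.12 [array([582., 151.]), array([479., 109.])]
-0.166 0.13 [array([584., 139.]), array([481.,  97.])]
-0.166 0.14 [array([585., 127.]), array([482.,  84.])]
-0.156 0.12 [array([574., 161.]), array([471., 118.])]
-0.156 0.13 [array([576., 149.]), array([473., 106.])]
-0.156 0.14 [array([578., 137.]), array([474.,  94.])]
-0.145 0.12 [array([566., 172.]), array([463., 129.])]
-0.145 0.13 [array([567., 160.]), array([464., 117.])]
-0.145 0.14 [array([569., 148.]), array([465., 105.])]
```

Run:
```python
from station import bot
from h import *
a=bot.read_camera("top")["img"][160:230,300:370,::-1];b=bot.read_camera("side")["img"][100:170,275:345,::-1]
a,b=[cv2.resize(i,(399,399),interpolation=cv2.INTER_CUBIC) for i in(a,b)]
cv2.imwrite("pics/ab2.png",cv2.convertScaleAbs(np.hstack([a,b]),alpha=1.6))
```

```text
(no output)
```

View pics/ab2.png

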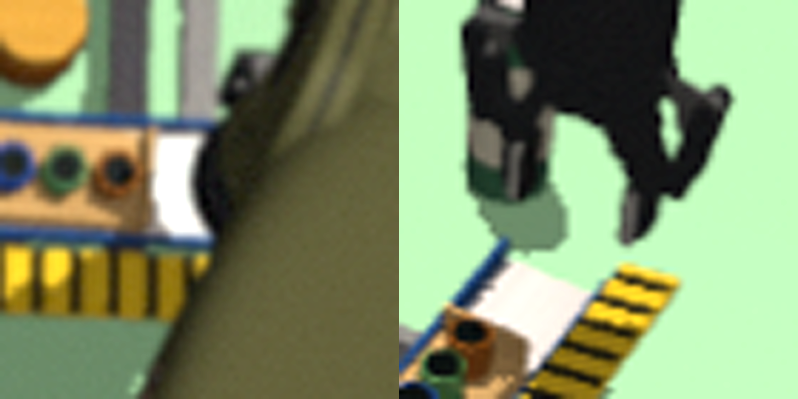

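The right half shows the near fingertip bottom at about (229,243), the far one at about (116,198), and the treadle's rear corner at about (281,282). In the top view the forearm hides the gripper. I'll check the side camera against known points.

Run:
```python
from station import bot
from h import *
from t import O,ex,ey
c=bot.read_camera("side")
pr=lambda x,y,z:((proj(c,np.r_[O+x*ex+y*ey,z])[0]-[275,100])*5.7).round()
print("treadle rear outer/inner",pr(-.2,.08,.105),pr(-.2,.044,.099),"wall rear far top",pr(-.215,-.034,.067),"rack rear far top", pr(-.128,-.026,.092))
p=bot.read_state()["position"]
for y in(.062,.077,.006,-.008):
  for x in(-.168,-.146):print(y,x,[pr(x,y,z) for z in(.13,.14,.15,.16)])
```

```text
treadle rear outer/inner [280. 277.] [219. 260.] wall rear far top [101. 235.] rack rear far top [ 38. 300.]
0.062 -0.168 [array([227., 265.]), array([229., 251.]), array([231., 237.]), array([233., 222.])]
0.062 -0.146 [array([208., 290.]), array([210., 276.]), array([212., 262.]), array([214., 248.])]
0.077 -0.168 [array([253., 276.]), array([256., 262.]), array([258., 248.]), array([260., 233.])]
0.077 -0.146 [array([234., 301.]), array([236., 287.]), array([238., 273.]), array([240., 259.])]
0.006 -0.168 [array([132., 226.]), array([134., 212.]), array([135., 198.]), array([136., 183.])]
0.006 -0.146 [array([112., 250.]), array([113., 236.]), array([115., 222.]), array([116., 207.])]
-0.008 -0.168 [array([109., 216.]), array([110., 202.]), array([111., 188.]), array([113., 173.])]
-0.008 -0.146 [array([ 89., 241.]), array([ 90., 226.]), array([ 91., 212.]), array([ 92., 198.])]
```

Calibration is good. The tips seem level with the TCP, so I'll descend and let the force show contact.

Call:
{"fn": "arm_command", "kwargs": {
  "deltas": [
    {"dx": 2,"dy": 0,"dz": 15,"spin": 0},
    {"dx": 2,"dy": 0,"dz": 30,"spin": 0},
    {"dx": 2,"dy": 0,"dz": 38,"spin": 0},
    {"dx": 2,"dy": 0,"dz": 38,"spin": 0}
  ]
}}

```text
t: 2.88
position: [0.484, -0.2334, 0.1091]
tcp_rot: [-0.001, 0.732, 0.681, -0.0]
ft_force: [-0.2, -0.8, -0.5]
width: 0.0564
grip_force: 0.0
```

Call:
{"fn": "arm_command", "kwargs": {
  "deltas": [
    {"dx": 0,"dy": 0,"dz": 5,"spin": 0},
    {"dx": 0,"dy": 0,"dz": 9,"spin": 0},
    {"dx": 0,"dy": 0,"dz": 9,"spin": 0},
    {"dx": 0,"dy": 0,"dz": 9,"spin": 0}
  ]
}}

```text
t: 3.38
position: [0.4851, -0.2339, 0.1015]
tcp_rot: [0.0, 0.732, 0.681, 0.0]
ft_force: [-1.1, 0.5, 0.8]
width: 0.0563
grip_force: 0.0
```

```bash
python3 t.py -.155 .034
```

```text
t 3.375 chute xy -0.15519766126697782 0.03469029424099181 z 0.10145753323882165 w 0.056281619128204854 F [-1.11  0.54  0.8 ]
move tool mm [0.2 0.7 0. ] spin -0.19 tilt [ 3.e-04 -1.e-04 -1.e+00] q6 1.1946185935549185
```

Call:
{"fn": "arm_command", "kwargs": {
  "deltas": [
    {"dx": 0,"dy": 0,"dz": 4,"spin": 0},
    {"dx": 0,"dy": 0,"dz": 8,"spin": 0},
    {"dx": 0,"dy": 0,"dz": 8,"spin": 0}
  ]
}}

```text
t: 3.75
position: [0.4845, -0.2336, 0.0928]
tcp_rot: [-0.0, 0.732, 0.681, -0.0]
ft_force: [-1.5, -0.1, -0.7]
width: 0.0562
grip_force: 0.0
```

Call:
{"fn": "arm_command", "kwargs": {
  "deltas": [
    {"dx": 0,"dy": 0,"dz": 4,"spin": 0},
    {"dx": 0,"dy": 0,"dz": 8,"spin": 0},
    {"dx": 0,"dy": 0,"dz": 8,"spin": 0}
  ]
}}

```text
t: 4.12
position: [0.4844, -0.2338, 0.0851]
tcp_rot: [-0.0, 0.733, 0.681, -0.0]
ft_force: [-2.0, -0.3, 4.4]
width: 0.0563
grip_force: 1.7
```

```bash
python3 t.py -.155 .034
python3 - <<'E'
from station import bot
from h import *
b=bot.read_camera("side")["img"][115:205,255:345,::-1]
cv2.imwrite("pics/b3.png",cv2.convertScaleAbs(cv2.resize(b,(594,594),interpolation=cv2.INTER_CUBIC),alpha=1.6))
E
```

```text
t 4.125 chute xy -0.15517931304464652 0.035366043369804104 z 0.08508802255591398 w 0.056296129023034415 F [-2.04 -0.28  4.41]
move tool mm [ 0.2  1.4 -0. ] spin -0.19 tilt [-1.1e-03 -1.0e-04 -1.0e+00] q6 1.1946257246180039
```

View pics/b3.png

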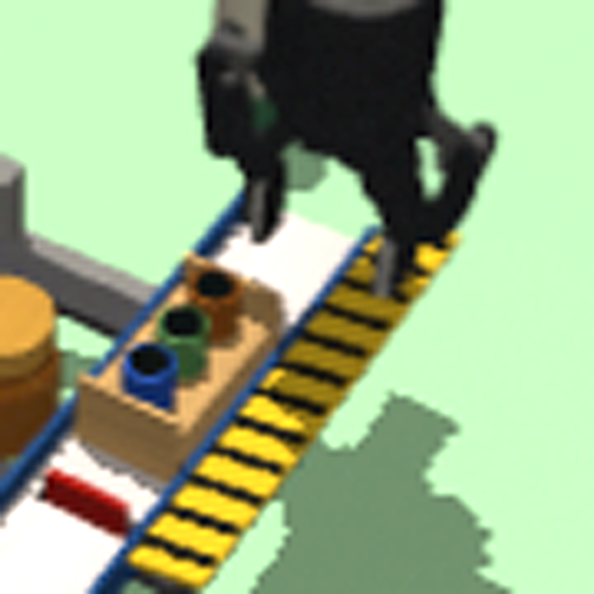

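The side view shows the treadle finger just touching the treadle at (383,295), and the other finger over the chute behind the rack at (262,240). The gate is still up at (88,500). I'll measure the treadle's depression at its front end, corners (207,587) and (130,555).

Run:
```python
from station import bot
from h import *
from t import O,ex,ey
c=bot.read_camera("side")
pr=lambda x,y,z:((proj(c,np.r_[O+x*ex+y*ey,z])[0]-[255,115])*6.6).round()
H=np.array([-.150,.0])
for th in(0,.04,.08,.12,.185):
    # level at th=.185: centre y .069 z .061 ; rotate about hinge (y=-.15,z=h) h ~ .061 - ?
    a=.185-th; r=lambda y,z,h:(-.15+(y+.15)*np.cos(a)-(z-h)*np.sin(a), h+(y+.15)*np.sin(a)+(z-h)*np.cos(a))
    h=.049
    print(th,"ctr",np.round(r(.069,.061,h),4),"inner/outer front",pr(.045,*r(.051,.061,h)),pr(.045,*r(.087,.061,h)),"rear outer",pr(-.2,*r(.087,.061,h)))
print("flap top up",pr(0,-.02,.07),pr(0,.02,.07))
print("tip y.065 x-.155",[pr(-.155,.067,z) for z in(.08,.09,.1,.11)],"chute tip y0",[pr(-.155,.003,z) for z in(.08,.09,.1,.11)])
```

```text
0 ctr [0.0631 0.1011] inner/outer front [120. 550.] [195. 575.] rear outer [458. 223.]
0.04 ctr [0.065  0.0925] inner/outer front [123. 564.] [198. 591.] rear outer [459. 239.]
0.08 ctr [0.0665 0.0839] inner/outer front [125. 577.] [200. 607.] rear outer [460. 255.]
0.12 ctr [0.0678 0.0752] inner/outer front [127. 591.] [202. 622.] rear outer [460. 271.]
0.185 ctr [0.069 0.061] inner/outer front [129. 611.] [202. 646.] rear outer [459. 295.]
flap top up [ 42. 463.] [120. 500.]
tip y.065 x-.155 [array([381., 308.]), array([383., 293.]), array([386., 277.]), array([388., 262.])] chute tip y0 [array([258., 256.]), array([260., 241.]), array([261., 225.]), array([263., 209.])]
```

The treadle has just made contact, with the tip about 10 mm above the TCP. Next I press it down gently.

Call:
{"fn": "arm_command", "kwargs": {
  "deltas": [
    {"dx": 0,"dy": 0,"dz": 6,"spin": 0},
    {"dx": 0,"dy": 0,"dz": 12,"spin": 0},
    {"dx": 0,"dy": 0,"dz": 18,"spin": 0},
    {"dx": 0,"dy": 0,"dz": 22,"spin": 0},
    {"dx": 0,"dy": 0,"dz": 22,"spin": 0}
  ]
}}

```text
t: 4.85
position: [0.4844, -0.2337, 0.0628]
tcp_rot: [-0.001, 0.732, 0.681, -0.0]
ft_force: [-3.7, -0.4, 4.5]
width: 0.0557
grip_force: 2.2
```

Call:
{"fn": "arm_command", "kwargs": {
  "deltas": [
    {"dx": 0,"dy": 0,"dz": 3,"spin": 0},
    {"dx": 0,"dy": 0,"dz": 6,"spin": 0},
    {"dx": 0,"dy": 0,"dz": 6,"spin": 0},
    {"dx": 0,"dy": 0,"dz": 6,"spin": 0}
  ]
}}

```text
t: 5.35
position: [0.4848, -0.2337, 0.0573]
tcp_rot: [-0.0, 0.732, 0.681, -0.0]
ft_force: [-3.9, 0.2, 4.6]
width: 0.0566
grip_force: 2.3
```

```bash
python3 t.py -.155 .034
python3 - <<'E'
from station import bot
from h import *
b=bot.read_camera("side")["img"][115:205,255:345,::-1]
cv2.imwrite("pics/b4.png",cv2.convertScaleAbs(cv2.resize(b,(594,594),interpolation=cv2.INTER_CUBIC),alpha=1.6))
E
```

```text
t 5.35 chute xy -0.1550366578589984 0.03496631508432121 z 0.05729510930714192 w 0.05656701715115734 F [-3.87  0.24  4.55]
move tool mm [ 0.  1. -0.] spin -0.19 tilt [-2.e-04  2.e-04 -1.e+00] q6 1.19459042726475
```

View pics/b4.png

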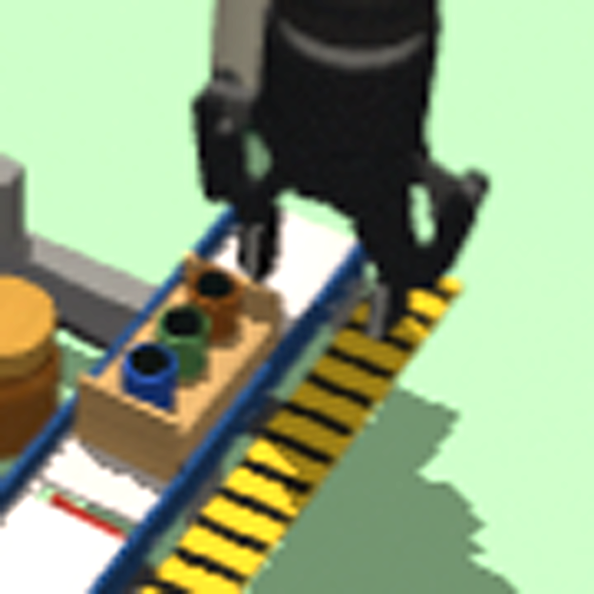

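The treadle is nearly down, at about 0.145 rad, and only a sliver of flap is visible at (88,515). About 7 mm more is needed.

Call:
{"fn": "arm_command", "kwargs": {
  "deltas": [
    {"dx": 0,"dy": 0,"dz": 3,"spin": 0},
    {"dx": 0,"dy": 0,"dz": 6,"spin": 0},
    {"dx": 0,"dy": 0,"dz": 7,"spin": 0},
    {"dx": 0,"dy": 0,"dz": 7,"spin": 0},
    {"dx": 0,"dy": 0,"dz": 7,"spin": 0}
  ]
}}

```text
t: 6.02
position: [0.4848, -0.2338, 0.0504]
tcp_rot: [-0.0, 0.732, 0.681, -0.0]
ft_force: [-4.9, 0.7, 4.4]
width: 0.0563
grip_force: 2.5
```

```bash
python3 t.py -.155 .034
python3 - <<'E'
from station import bot
from h import *
b=bot.read_camera("side")["img"][115:205,255:345,::-1]
cv2.imwrite("pics/b5.png",cv2.convertScaleAbs(cv2.resize(b,(594,594),interpolation=cv2.INTER_CUBIC),alpha=1.6))
E
```

```text
t 6.025 chute xy -0.1550963887817978 0.03500021871000851 z 0.0503851663898648 w 0.05627263657892162 F [-4.89  0.69  4.4 ]
move tool mm [ 0.1  1.  -0. ] spin -0.19 tilt [-3.e-04  1.e-04 -1.e+00] q6 1.1946590128122667
```

View pics/b5.png

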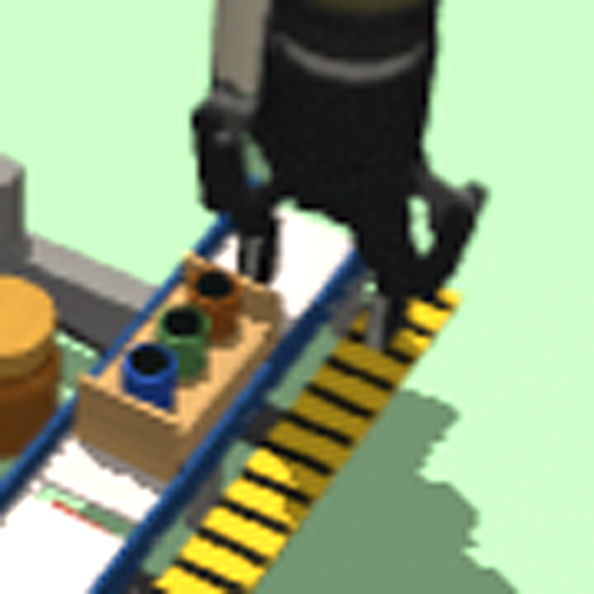

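The treadle is at about 0.18 rad with the flap under the floor, and 4.4 N shows it isn't against the stop. I'll start the push along +x.

Call:
{"fn": "arm_command", "kwargs": {
  "deltas": [
    {"dx": 5,"dy": 0,"dz": 0,"spin": 0},
    {"dx": 11,"dy": 0,"dz": 0,"spin": 0},
    {"dx": 17,"dy": 0,"dz": 0,"spin": 0},
    {"dx": 23,"dy": 0,"dz": 0,"spin": 0},
    {"dx": 30,"dy": 0,"dz": 0,"spin": 0}
  ]
}}

```text
t: 6.7
position: [0.4889, -0.205, 0.0511]
tcp_rot: [0.002, 0.733, 0.681, 0.0]
ft_force: [-0.1, -5.9, 5.6]
width: 0.0563
grip_force: 3.5
```

```bash
python3 t.py .01 .034
python3 - <<'E'
from station import bot
from h import *
b=bot.read_camera("side")["img"][115:205,255:345,::-1]
a=bot.read_camera("top")["img"][150:230,230:360,::-1]
b=cv2.resize(b,(350,350),interpolation=cv2.INTER_CUBIC);a=cv2.resize(a,(450,277),interpolation=cv2.INTER_CUBIC);a=cv2.copyMakeBorder(a,0,73,0,0,0)
cv2.imwrite("pics/b6.png",cv2.convertScaleAbs(np.hstack([b,a]),alpha=1.6))
E
```

```text
t 6.7 chute xy -0.12605511808857225 0.032894990545243995 z 0.051143091304558144 w 0.056323272287749235 F [-0.06 -5.91  5.61]
move tool mm [136.   -1.6  -0.4] spin -0.21 tilt [ 0.0031 -0.0032 -1.    ] q6 1.2483645881437877
```

View pics/b6.png

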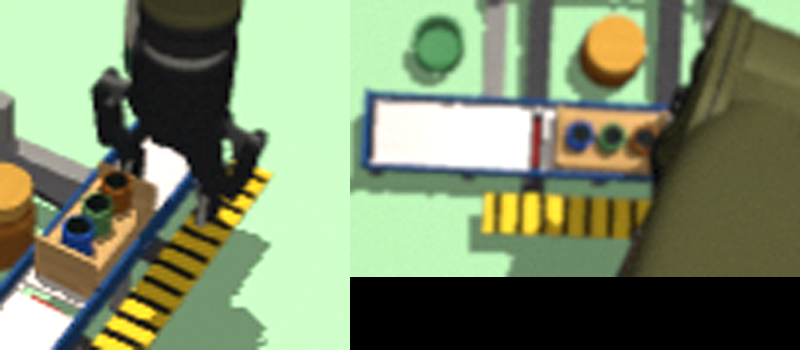

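The rack has moved, with its nose about 15 mm short of the gate. The flap is down and seen as a red slot line at (537,140), and the treadle is still down. I'll continue.

Call:
{"fn": "arm_command", "kwargs": {
  "deltas": [
    {"dx": 7,"dy": 0,"dz": 0,"spin": 0},
    {"dx": 14,"dy": 0,"dz": 0,"spin": 0},
    {"dx": 21,"dy": 0,"dz": 0,"spin": 0},
    {"dx": 28,"dy": 0,"dz": 0,"spin": 0},
    {"dx": 35,"dy": 0,"dz": 0,"spin": 0}
  ]
}}

```text
t: 7.42
position: [0.4914, -0.17, 0.0511]
tcp_rot: [0.002, 0.733, 0.681, -0.0]
ft_force: [-0.9, -6.5, 6.0]
width: 0.0563
grip_force: 3.5
```

```bash
python3 t.py .01 .034
```

```text
t 7.425 chute xy -0.09097610920009445 0.03287785286472746 z 0.05114242960614024 w 0.05628726537123907 F [-0.94 -6.5   5.98]
move tool mm [101.   -1.5  -0.3] spin -0.21 tilt [ 0.003  -0.0032 -1.    ] q6 1.31251168461433
```

Call:
{"fn": "arm_command", "kwargs": {
  "deltas": [
    {"dx": 7,"dy": 0,"dz": 0,"spin": 0},
    {"dx": 14,"dy": 0,"dz": 0,"spin": 0},
    {"dx": 21,"dy": 0,"dz": 0,"spin": 0},
    {"dx": 28,"dy": 0,"dz": 0,"spin": 0},
    {"dx": 35,"dy": 0,"dz": 0,"spin": 0}
  ]
}}

```text
t: 8.05
position: [0.4938, -0.135, 0.0511]
tcp_rot: [0.002, 0.733, 0.681, -0.0]
ft_force: [0.4, -7.0, 6.3]
width: 0.0561
grip_force: 3.7
```

```bash
python3 t.py .01 .034
```

```text
t 8.05 chute xy -0.055947558454423646 0.032903828098710355 z 0.05111197072300696 w 0.056086794116300104 F [ 0.43 -6.97  6.33]
move tool mm [65.9 -1.3 -0.2] spin -0.21 tilt [ 0.0028 -0.0032 -1.    ] q6 1.3788816940226716
```

Call:
{"fn": "arm_command", "kwargs": {
  "deltas": [
    {"dx": 7,"dy": 0,"dz": 0,"spin": 0},
    {"dx": 14,"dy": 0,"dz": 0,"spin": 0},
    {"dx": 21,"dy": 0,"dz": 0,"spin": 0},
    {"dx": 28,"dy": 0,"dz": 0,"spin": 0},
    {"dx": 35,"dy": 0,"dz": 0,"spin": 0}
  ]
}}

```text
t: 8.68
position: [0.4962, -0.1001, 0.0511]
tcp_rot: [0.002, 0.733, 0.681, -0.0]
ft_force: [-0.7, -6.4, 7.2]
width: 0.056
grip_force: 3.8
```

Call:
{"fn": "arm_command", "kwargs": {
  "deltas": [
    {"dx": 7,"dy": 0,"dz": 0,"spin": 0},
    {"dx": 14,"dy": 0,"dz": 0,"spin": 0},
    {"dx": 21,"dy": 0,"dz": 0,"spin": 0},
    {"dx": 27,"dy": 0,"dz": 0,"spin": 0},
    {"dx": 31,"dy": 0,"dz": 0,"spin": 0}
  ]
}}

```text
t: 9.3
position: [0.4983, -0.0691, 0.0511]
tcp_rot: [0.002, 0.733, 0.681, -0.0]
ft_force: [-0.8, -7.1, 7.4]
width: 0.0562
grip_force: 4.0
```

```bash
python3 t.py .01 .034
python3 - <<'E'
from station import bot
from h import *
b=bot.read_camera("side")["img"][135:245,220:330,::-1]
c=bot.read_camera("top");a=c["img"][150:230,230:360,::-1]
b=cv2.resize(b,(350,350),interpolation=cv2.INTER_CUBIC);a=cv2.resize(a,(450,277),interpolation=cv2.INTER_CUBIC);a=cv2.copyMakeBorder(a,0,73,0,0,0)
cv2.imwrite("pics/b7.png",cv2.convertScaleAbs(np.hstack([b,a]),alpha=1.6))
E
```

```text
t 9.3 chute xy 0.01015341283364922 0.03294549477802096 z 0.05110573369836912 w 0.056207861108268524 F [-0.79 -7.1   7.4 ]
move tool mm [-0.2 -1.1 -0. ] spin -0.21 tilt [ 0.0025 -0.0031 -1.    ] q6 1.5082490110480535
```

View pics/b7.png

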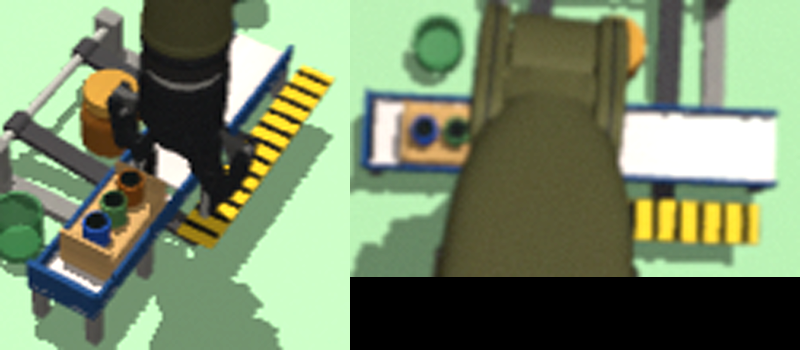

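The top view shows the rack's nose at about (402,132), close to the end stop at (370,130). The side view shows the fingers behind the rack with the treadle down. I'll compute the rack's position.

Run:
```python
from station import bot
from h import *
from t import O,ex,ey
c=bot.read_camera("top")
for x in(399,402,405):
  p=on_z(c,[[230+(x-350)/3.46-.4,150+132/3.46-.4]],.092)[0,:2];print("nose",(p-O)@ex,"tail",(p-O)@ex-.096)
```

```text
nose 0.12004411204250444 tail 0.024044112042504437
nose 0.11742710713754649 tail 0.02142710713754649
nose 0.11481030136352811 tail 0.018810301363528112
```

The tail is at about +21 mm, clear of the gate. I'll back the finger away along the held treadle, then rise.

Call:
{"fn": "arm_command", "kwargs": {
  "deltas": [
    {"dx": -7,"dy": 0,"dz": 0,"spin": 0},
    {"dx": -15,"dy": 0,"dz": 0,"spin": 0},
    {"dx": -25,"dy": 0,"dz": 0,"spin": 0},
    {"dx": -35,"dy": 0,"dz": 0,"spin": 0},
    {"dx": -35,"dy": 0,"dz": 0,"spin": 0}
  ]
}}

```text
t: 10.07
position: [0.4942, -0.1046, 0.0502]
tcp_rot: [0.0, 0.733, 0.68, -0.001]
ft_force: [-1.2, -0.1, 5.4]
width: 0.0564
grip_force: 2.4
```

Call:
{"fn": "arm_command", "kwargs": {
  "deltas": [
    {"dx": 0,"dy": 0,"dz": -8,"spin": 0},
    {"dx": 0,"dy": 0,"dz": -16,"spin": 0},
    {"dx": 0,"dy": 0,"dz": -24,"spin": 0},
    {"dx": 0,"dy": 0,"dz": -32,"spin": 0},
    {"dx": 0,"dy": 0,"dz": -40,"spin": 0}
  ]
}}

```text
t: 10.7
position: [0.4945, -0.1028, 0.0909]
tcp_rot: [-0.0, 0.732, 0.681, 0.0]
ft_force: [2.3, -0.3, 2.1]
width: 0.0563
grip_force: 1.2
```

Call:
{"fn": "arm_command", "kwargs": {
  "deltas": [
    {"dx": 0,"dy": 0,"dz": -10,"spin": 0},
    {"dx": 0,"dy": 0,"dz": -30,"spin": 0},
    {"dx": 0,"dy": 0,"dz": -70,"spin": 0},
    {"dx": 0,"dy": 0,"dz": -110,"spin": 0},
    {"dx": 0,"dy": 0,"dz": -150,"spin": 0}
  ]
}}

```text
t: 11.32
position: [0.4926, -0.1027, 0.2409]
tcp_rot: [-0.002, 0.732, 0.681, -0.001]
ft_force: [0.7, -0.5, -0.1]
width: 0.0565
grip_force: 0.0
```

Call:
{"fn": "arm_command", "kwargs": {
  "deltas": [
    {"dx": -30,"dy": -30,"dz": 0,"spin": 0},
    {"dx": -70,"dy": -70,"dz": 0,"spin": 0},
    {"dx": -110,"dy": -110,"dz": 0,"spin": 0},
    {"dx": -140,"dy": -130,"dz": 0,"spin": 0},
    {"dx": -140,"dy": -130,"dz": 0,"spin": 0}
  ]
}}

```text
t: 11.95
position: [0.3519, -0.2336, 0.2399]
tcp_rot: [-0.002, 0.734, 0.679, -0.0]
ft_force: [0.1, 0.4, -0.5]
width: 0.0563
grip_force: 0.0
```

Run:
```python
from station import bot
from h import *
b=bot.read_camera("side")["img"][125:245,200:340,::-1]
c=bot.read_camera("top");a=c["img"][150:230,230:360,::-1]
b=cv2.resize(b,(400,343),interpolation=cv2.INTER_CUBIC);a=cv2.resize(a,(400,246),interpolation=cv2.INTER_CUBIC);a=cv2.copyMakeBorder(a,0,97,0,0,0)
cv2.imwrite("pics/b8.png",cv2.convertScaleAbs(np.hstack([b,a]),alpha=1.6))
s=bot.read_state();print(s["t"],s["ft_force"],s["position"])
```

```text
12.05 [-0.09516467  0.07125661  0.45546397] [ 0.35377901 -0.23271706  0.2399604 ]
```

View pics/b8.png

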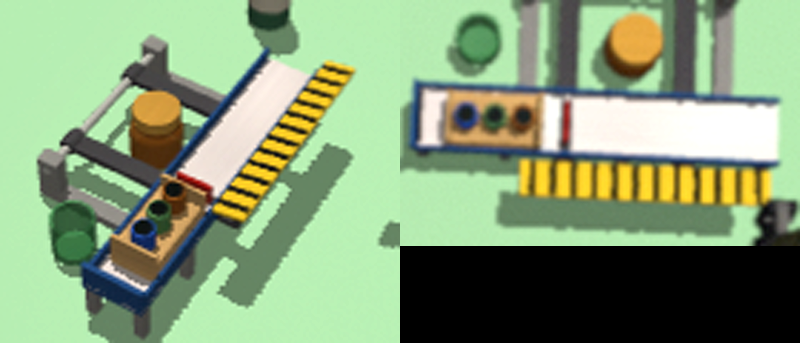

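The gate is up at (566,122) behind the rack's tail at x≈543. Everything else is in place and the robot is clear, so I'll hand in the job.

```bash
python3 -c "
from station import bot
print(bot.job_done())"
```

```text
the job is handed in; nothing more can be done
None
```

The job is handed in: the rack is past the gate with its tail about 20 mm beyond it, the gate sprang up behind it, the bystanders in the final pictures stand where they were, and the arm is clear, at about 12 s of the 40 s allowed.

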